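Swap the empty spice jar and clip the full ones home

TASK

Take the empty clear jar out of the slim spring clip and stand it in the shallow metal tray. Then slide the full tall jar into that slim clip from its open front until it snaps home against the back plate, and last do the same with the squat jar in the wide clip. Keep the jars upright, let go of them, and leave the mug, bowl and wooden spoon alone.

Things in the scene. Friction and masses are not known exactly. Their poses are not given: they have to be found in the camera images.
- empty_jar: Straight round clear jar, 50 mm across, 130 mm tall with its 24 mm orange lid of the same width, nothing inside, about 0.12 kg. Origin: centre of its underside, z up. It starts on the counter, home in the slim clip; it comes out by a straight pull of about 6 N to the clip's open front (-x of the clip), or straight up.
- full_jar: Same jar as the empty one (50 mm across, 130 mm tall, orange lid) but full of brown spice, about 0.26 kg, standing free on the counter. Origin: centre of its underside, z up.
- squat_jar: Wider, shorter spice jar, round, 66 mm across, 100 mm tall with its 24 mm orange lid, full of brown spice, about 0.34 kg, standing free on the counter. Origin: centre of its underside, z up.
- slim_clip: Steel spring clip fixed on the counter, for 50 mm jars, 62 mm high, 96 mm wide. Origin: on the counter, where the underside's centre of a seated jar comes; z up; x points from the open front to the back plate, so a jar is slid in along +x, standing on the counter. Back plate face at x = +25 mm, 62 mm high; foot ends at x = +60 mm.
- slim_clip_mouth (a point): Midway between the slim clip's two noses, 20 mm in front of its origin, 50 mm up. Noses: black, upright, round, radius 8 mm, 38 to 62 mm up, at y = +/-23 mm of the clip, on arms that spring outwards. A jar's centre is at clip x = -43 mm when it meets them; the push peaks at about 4 to 8 N, drops past x = -20 mm, and then the noses draw it home. They bar the way in from above.
- wide_clip: The same kind of clip for the 66 mm squat jar, empty at the start, 62 mm high, 112 mm wide. Origin: on the counter, where the underside's centre of a seated squat jar comes; z up; a jar is slid in along +x from the open front, standing on the counter. Back plate face at x = +33 mm, 62 mm high; foot ends at x = +68 mm.
- wide_clip_mouth (a point): Midway between the wide clip's two noses, 25 mm in front of its origin, 50 mm up. Noses: black, upright, round, radius 8 mm, 38 to 62 mm up, at y = +/-29.5 mm of the clip, on arms that spring outwards. A jar's centre is at clip x = -53 mm when it meets them; the push peaks at about 4 to 8 N, drops past x = -25 mm, and then the noses draw it home. They bar the way in from above.
- tray: Shallow square aluminium tray fixed on the counter, 170 by 170 mm, rim 22 mm high, wall 4 mm. Origin: centre of its underside. Empty at the start.
- tray_in (a point): Centre of the tray's inner floor, 4 mm above the counter: what stands in the tray stands at this height.
- mug: White mug, 80 mm across, 85 mm high, a bystander. Origin: centre of its underside.
- bowl: Aluminium bowl, 100 mm across, 45 mm high, a bystander. Origin: centre of its underside.
- spoon: Wooden spoon 240 mm long lying on the counter, a bystander. Origin: under its middle.

How it is judged:
By the outcome, as a careful person would: the job done as asked, in the order asked, and still so for the second after the job is handed in, with the robot touching nothing.
It also fails if it takes over 72 s, if anything falls off the work surface, if the arm or the gripper's body presses on something with over 40 N, if the wrist force passes 120 N, or if a joint passes its speed limit or range.

ROBOT

A 6-joint arm with a two-finger parallel gripper is mounted at the origin on the work surface. World frame = base frame: x ahead of the robot, y to its left, z up, the work surface at z = 0. Lengths are in m, angles in rad, forces in N, time in s.
With the tool pointing down it reaches from about 0.225 to 0.725 m from the base axis. Payload 3.1 kg.
Tool frame: the origin (TCP) lies at the very end of the fingers, on their centre line; the grasp point (between the pads) lies 19 mm behind it; z points along the fingers, y is the line along which they close (so a half turn about z gives the same grasp; the last joint's range is limited). The gripper opens to 85 mm and grips with 20 to 120 N. Pads are 22 mm wide; open, the fingers measure 114 mm over their backs; the gripper's body (76 mm by 85 mm) begins 54 mm behind the grasp point. The pads swing forward as they close: fully open they stand 13 mm farther back than shut.
Start: joints at [1.184, 0.048, 0.099, 1.622, 0, 1.443], TCP at [0.134, 0.508, 0.231] pointing down, gripper open.
Joint ranges: [-2.91, 2.91], [-0.99, 1.94], [-1.21, 1.42], [-2.12, 2.29], [-1.49, 1.47], [-3.14, 3.14]. Speed limits (rad/s): [2.79, 2.79, 3.14, 3.14, 3.14, 3.14].

INTERFACE

Orientations are given as a 3x3 rotation matrix whose columns are the frame's x, y, z axes.
In Python, from rig import env, cams gives the robot as it stands. The module is installed in compiled form; this text tells all that it offers.
- The arm moves only by the shell command python3 -m pendant 'ROWS' [FORCE]. ROWS is JSON, a list of rows, each an object with "delta_rot": the turn, a rotation vector about the tool's x, y, z as a fraction of full scale, a list of three; "slide": the shift along the tool's x, y, z as a fraction of full scale, a list of three; "fingers": the gripper's target within -1 to 1 (shut at 1, half-way at 0, fully open at -1). A call has 1 to 20 rows; each row shifts and turns the commanded pose from where the row before left it, along the tool's axes as they then stand; what a row does not reach is not made up. Full scale, the value 1, is 0.05 m for a shift and 6 degrees for a turn. A row lasts 1/8 s, in which the tool goes at most 62.5 mm and 10.7 degrees, less where a joint would pass 70% of its speed; a pose out of reach is approached as far as the arm can. A call with a number of a shift or a turn outside -1 to 1 is refused whole. A call with a gripper value outside its range is refused whole. The fingers move at their own pace and stop on an object; FORCE is the grip in N (left out, the last holds). Time passes only in rows, so rows that do not move let the fingers close. It gives the time, the measured TCP pose, the force, the opening and the grip force at its end, in the units of the state.
- env.get_obs(): the state, without advancing time (a new reading comes with each control period).
- cams.camera(name): name is "scene" or "top" or "wrist"; returns a dict with "color" (384x512x3 uint8, red, green, blue), "fx", "fy", "cx", "cy" (pixels), "origin" and "rotation" of the camera in the world. Camera axes: x right, y down, z forward; pixel columns grow to the right and rows downward; lengths in m; the calibration is good to about 2 mm. The wrist camera is an equidistant fisheye: a pixel r from the principal point sees the ray r / f radians off the axis. A picture is of the moment at which its call begins. There is no depth.
- env.close_job(): hands the job in; it is judged then, once.
The state is a dict: "t": time; "joints": joint angles; "joint_vel": joint speeds; "tau": joint torques, N m; "tcp_pos": TCP position; "tcp_rot": TCP orientation; "contact_force": force on the tool from outside, world axes, zero at the start; "torque": the same for the moment, N m; "opening": finger opening in m; "grasp_force": force on a finger pad.
Only numpy, scipy, OpenCV 4.12 (cv2) and the standard library are available. Lean on these libraries where they do the work, as an engineer would, in place of code of your own. Each camera call takes 0.05 s, during which the arm holds its last target. There are 200 camera calls.

## Working session

There is one attempt and no reset: what is moved stays moved. The work goes in short steps, Python scripts to look and compute and a shell command to move; the robot and the scene stay as the last step left them, time stands still between calls to the robot, and variables do not carry over. Pictures are saved under pics/ and viewed, at most 13 in all, crops included, and the job is handed in when it is done.

```bash
mkdir -p pics; python3 - <<'E'
from rig import env,cams
import cv2,numpy as np
o=env.get_obs();print(o['t'],o['tcp_pos'],np.round(o['tcp_rot'],3).tolist(),o['opening'])
for n in("top","scene"):
    c=cams.camera(n);cv2.imwrite(f'pics/{n}0.png',c['color'][:,:,::-1])
    print(n,c['fx'],c['fy'],c['cx'],c['cy'],np.round(c['origin'],4).tolist(),np.round(c['rotation'],4).tolist())
E
```

```text
0.0 [0.13413812 0.50694159 0.23010756] [[-0.967, 0.256, -0.001], [0.256, 0.967, -0.002], [0.0, -0.002, -1.0]] 0.08531390835330861
top 484.68215844230116 484.68215844230116 256.7141268134532 185.28963267292397 [0.3778, -0.0069, 1.5064] [[-0.0088, -0.987, 0.1602], [-0.9999, 0.0106, 0.0108], [-0.0124, -0.1601, -0.987]]
scene 346.8592394355954 346.8592394355954 253.61652738690898 196.39400470267825 [1.2584, -0.0432, 0.9081] [[0.0844, 0.7944, -0.6015], [0.9964, -0.0634, 0.0561], [0.0064, -0.6041, -0.7969]]
```

View pics/top0.png

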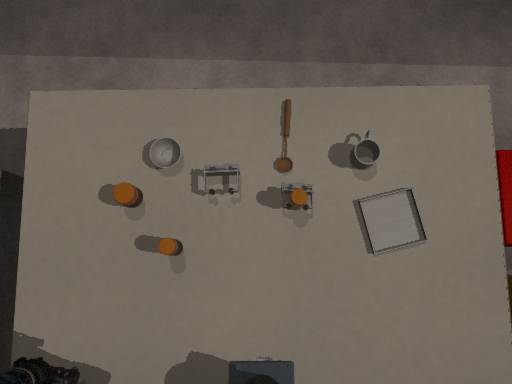

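View pics/scene0.png

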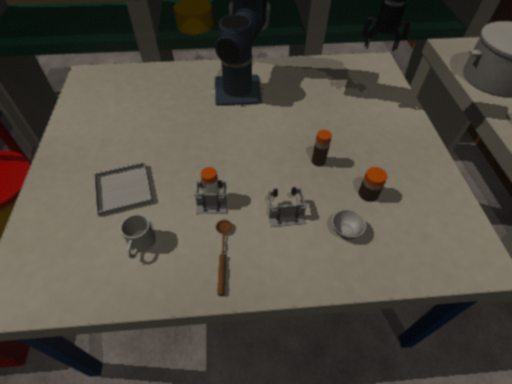

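Top: lids at about (299,197) empty, (169,246) full, (126,194) squat; slim clip about (297,196), wide clip about (222,180), tray about (392,221), both clips open downward (towards the robot). Scene agrees.

```bash
cat > h.py <<'E'
import numpy as np,cv2
from rig import env,cams
def ray(c,u,v):
    p=np.array([(u-c['cx'])/c['fx'],(v-c['cy'])/c['fy'],1.]); return np.array(c['rotation'])@p
def plane(c,u,v,z):
    o=np.array(c['origin']);d=ray(c,u,v);return o+d*(z-o[2])/d[2]
def proj(c,P):
    q=np.array(c['rotation']).T@(np.array(P)-c['origin']);return c['fx']*q[0]/q[2]+c['cx'],c['fy']*q[1]/q[2]+c['cy']
def blobs(m,lo=15):
    n,_,s,ce=cv2.connectedComponentsWithStats(m.astype(np.uint8));return [(ce[i],s[i]) for i in range(1,n) if s[i,4]>=lo]
def orange(im):
    h=cv2.cvtColor(im,cv2.COLOR_RGB2HSV);return (h[...,0]<16)&(h[...,1]>215)&(h[...,2]>110)
E
python3 - <<'E'
from h import *
T=cams.camera('top');S=cams.camera('scene')
for n,c in(('top',T),('scene',S)):
    for ce,s in blobs(orange(c['color'])):
        print(n,ce.round(1),s.tolist(),[plane(c,*ce,z).round(4)[:2].tolist() for z in(.1,.13)])
im=T['color']
g=cv2.cvtColor(im,cv2.COLOR_RGB2GRAY)
for nm,(x0,y0,x1,y1) in dict(slim=(275,175,325,220),wide=(195,155,250,205)).items():
    sub=g[y0:y1,x0:x1]
    for ce,s in blobs(sub<50,4): print(nm,(ce+[x0,y0]).round(1),s.tolist(),plane(T,*(ce+[x0,y0]),.062).round(4)[:2])
# tray
a=cv2.resize(im[145:225,190:330,::-1],None,fx=5.5,fy=5.5,interpolation=cv2.INTER_CUBIC)
cv2.imwrite('pics/crop1.png',cv2.convertScaleAbs(a,alpha=1.6))
m=g[180:260,350:435];
b=(m>m.mean()+25)|(m<60)
sub=im[180:260,350:435].astype(int);sat=sub.max(2)-sub.min(2)
mm=(sat<12).astype(np.uint8)
for ce,s in blobs(mm,300): print('tray',ce+[350,180],s.tolist())
n,l,s,ce=cv2.connectedComponentsWithStats(mm);k=1+np.argmax(s[1:,4])
r=cv2.minAreaRect(np.argwhere(l==k)[:,::-1].astype(np.float32));
print(r,[plane(T,*(p+[350,180]),.022).round(3).tolist() for p in cv2.boxPoints(r)])
E
```

```text
top [506.8 189.9] [499, 151, 13, 92, 777] [[0.5846, -0.7208], [0.5801, -0.7056]]
top [116.7 190.7] [114, 188, 6, 7, 19] [[0.5942, 0.4211], [0.5896, 0.4119]]
top [123.4 191.8] [119, 188, 9, 8, 20] [[0.5909, 0.4012], [0.5863, 0.3925]]
top [120.4 198.8] [115, 196, 12, 7, 30] [[0.5702, 0.4091], [0.5661, 0.4002]]
scene [323.8 134.6] [318, 131, 13, 8, 82] [[0.4056, 0.2727], [0.4373, 0.2609]]
scene [  8.1 152.8] [0, 152, 19, 3, 33] [[0.4109, -0.7572], [0.4423, -0.7307]]
scene [ 11.  177.5] [0, 161, 29, 41, 814] [[0.5184, -0.7135], [0.5459, -0.6886]]
scene [208.1 173. ] [202, 168, 14, 11, 113] [[0.5474, -0.1183], [0.5738, -0.1155]]
scene [376.1 174.7] [367, 168, 19, 14, 209] [[0.5949, 0.3968], [0.6195, 0.3804]]
slim [287.8 192. ] [10, 16, 7, 3, 20] [ 0.5909 -0.0846]
slim [309.  193.1] [32, 17, 5, 4, 10] [ 0.5867 -0.1481]
slim [289.5 204.8] [11, 25, 9, 9, 36] [ 0.552  -0.0888]
slim [305.2 206.8] [28, 30, 5, 5, 17] [ 0.5453 -0.1356]
wide [222.2 173. ] [12, 17, 30, 3, 65] [0.651  0.1135]
wide [230.8 190.6] [34, 33, 5, 6, 19] [0.5969 0.0871]
wide [211.8 191.2] [15, 34, 5, 5, 19] [0.5957 0.1444]
tray [398.13664596 223.98491571] [8, 7, 70, 67, 1127]
((42.06929397583008, 39.82503890991211), (56.91971206665039, 58.1649169921875), 75.57923126220703) [[0.571, -0.299, 0.022], [0.614, -0.474, 0.022], [0.445, -0.507, 0.022], [0.403, -0.334, 0.022]]
```

View pics/crop1.png

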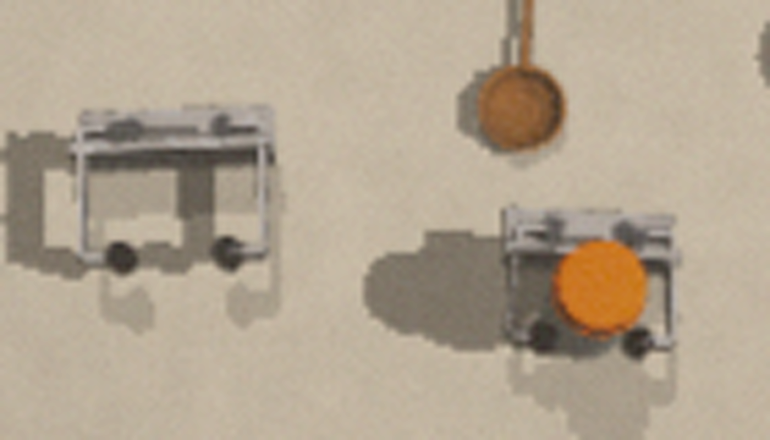

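The crop shows slim noses at px (288.7,205.9),(306.0,207.2), wide noses at (212,191.7),(231.5,190.8), and the empty lid at (299,197).

```bash
sed -i 's/return (h\[.*/return (h[...,0]<18)\&(h[...,1]>190)\&(h[...,2]>90)/' h.py; cat >> h.py <<'E'
def tri(A,a,B,b):
    da,db=ray(A,*a),ray(B,*b);oa,ob=np.array(A['origin']),np.array(B['origin'])
    s=np.linalg.lstsq(np.c_[da,-db],ob-oa,rcond=None)[0];pa,pb=oa+s[0]*da,ob+s[1]*db
    return (pa+pb)/2,np.linalg.norm(pa-pb)
E
python3 - <<'E'
from h import *
T=cams.camera('top');S=cams.camera('scene')
L={}
for n,c in(('top',T),('scene',S)):
    for ce,s in blobs(orange(c['color']),40):
        if 100<ce[0]<400: L.setdefault(n,[]).append(ce);print(n,ce.round(1),s.tolist(),[plane(c,*ce,z).round(4)[:2].tolist() for z in(.1,.13)])
for a in L['top']:
  for b in L['scene']:
    p,e=tri(T,a,S,b)
    if e<.02: print('tri',p.round(4),round(e,4))
for nm,a,b,d in(('slim',(288.7,205.9),(306,207.2),.02),('wide',(212,191.7),(231.5,190.8),.025)):
    A,B=plane(T,*a,.062)[:2],plane(T,*b,.062)[:2];v=B-A;w=np.linalg.norm(v);x=np.array([-v[1],v[0]])/w
    print(nm,'noses',w.round(4),'mouth',((A+B)/2).round(4),'origin',((A+B)/2+d*x).round(4),'ang',np.degrees(np.arctan2(x[1],x[0])).round(1))
for nm,a,b in(('slimplate',(281.8,182.6),(313.1,184.1)),('wideplate',(204.5,164.5),(239.5,163.9))):
    A,B=plane(T,*a,.03)[:2],plane(T,*b,.03)[:2];v=B-A;print(nm,np.linalg.norm(v),((A+B)/2).round(4),np.degrees(np.arctan2(v[0],-v[1])).round(1))
E
```

```text
top [124.1 192.6] [114, 183, 22, 21, 347] [[0.5884, 0.399], [0.5839, 0.3904]]
top [299.  196.4] [291, 189, 16, 16, 197] [[0.5718, -0.1149], [0.5676, -0.1126]]
top [167.  245.5] [159, 238, 18, 16, 217] [[0.4327, 0.2691], [0.4315, 0.2632]]
scene [323.4 135. ] [317, 130, 14, 12, 109] [[0.4077, 0.271], [0.4393, 0.2593]]
scene [208.1 173.4] [202, 168, 14, 14, 136] [[0.5488, -0.1183], [0.5751, -0.1155]]
scene [375.4 175.2] [365, 168, 21, 16, 251] [[0.5968, 0.3938], [0.6214, 0.3776]]
tri [0.5893 0.4002 0.0909] 0.0028
tri [ 0.5687 -0.1147  0.1226] 0.0031
tri [0.4316 0.2634 0.1228] 0.0024
slim noses 0.0519 mouth [ 0.5464 -0.1122] origin [ 0.5663 -0.1139] ang -4.9
wide noses 0.0589 mouth [0.5951 0.1145] origin [0.6201 0.1154] ang 2.1
slimplate 0.09652555419074693 [ 0.6221 -0.1164] -3.4
wideplate 0.1089799819420608 [0.685  0.1167] 0.4
```

```bash
python3 -m pendant '[{"delta_rot":[0,0,0.95],"slide":[0,0,0],"fingers":-1},{"delta_rot":[0,0,0.95],"slide":[0,0,0],"fingers":-1},{"delta_rot":[0,0,0.95],"slide":[0,0,0],"fingers":-1},{"delta_rot":[0,0,0.95],"slide":[0,0,0],"fingers":-1},{"delta_rot":[0,0,0.95],"slide":[0,0,0],"fingers":-1},{"delta_rot":[0,0,0.95],"slide":[0,0,0],"fingers":-1},{"delta_rot":[0,0,0.95],"slide":[0,0,0],"fingers":-1},{"delta_rot":[0,0,0.95],"slide":[0,0,0],"fingers":-1},{"delta_rot":[0,0,0.95],"slide":[0,0,0],"fingers":-1},{"delta_rot":[0,0,0.95],"slide":[0,0,0],"fingers":-1},{"delta_rot":[0,0,0.95],"slide":[0,0,0],"fingers":-1},{"delta_rot":[0,0,0.95],"slide":[0,0,0],"fingers":-1},{"delta_rot":[0,0,0.95],"slide":[0,0,0],"fingers":-1},{"delta_rot":[0,0,0.85],"slide":[0,0,0],"fingers":-1}]' 40
python3 -m pendant '[{"delta_rot":[0,0,0],"slide":[-0.736,0.595,0],"fingers":-1},{"delta_rot":[0,0,0],"slide":[-0.736,0.595,0],"fingers":-1},{"delta_rot":[0,0,0],"slide":[-0.736,0.595,0],"fingers":-1},{"delta_rot":[0,0,0],"slide":[-0.736,0.595,0],"fingers":-1},{"delta_rot":[0,0,0],"slide":[-0.736,0.595,0],"fingers":-1},{"delta_rot":[0,0,0],"slide":[-0.736,0.595,0],"fingers":-1},{"delta_rot":[0,0,0],"slide":[-0.736,0.595,0],"fingers":-1},{"delta_rot":[0,0,0],"slide":[-0.736,0.595,0],"fingers":-1},{"delta_rot":[0,0,0],"slide":[-0.736,0.595,0],"fingers":-1},{"delta_rot":[0,0,0],"slide":[-0.736,0.595,0],"fingers":-1},{"delta_rot":[0,0,0],"slide":[-0.736,0.595,0],"fingers":-1},{"delta_rot":[0,0,0],"slide":[-0.736,0.595,0],"fingers":-1},{"delta_rot":[0,0,0],"slide":[-0.736,0.595,0],"fingers":-1},{"delta_rot":[0,0,0],"slide":[-0.736,0.595,0],"fingers":-1},{"delta_rot":[0,0,0],"slide":[-0.736,0.595,0],"fingers":-1},{"delta_rot":[0,0,0],"slide":[-0.736,0.595,0],"fingers":-1},{"delta_rot":[0,0,0],"slide":[0,0,0],"fingers":-1}]'
cat >> h.py <<'E'
def wray(c,u,v):
    x,y=(u-c['cx'])/c['fx'],(v-c['cy'])/c['fy'];t=np.hypot(x,y);return np.array(c['rotation'])@np.array([x/t*np.sin(t),y/t*np.sin(t),np.cos(t)])
def wplane(c,u,v,z):
    o=np.array(c['origin']);d=wray(c,u,v);return o+d*(z-o[2])/d[2]
def go(target,yaw=None):
    "shift to target in tool axes, units of 0.05 m; turn about tool z in units of 6 deg to bring tool y to yaw deg"
    o=env.get_obs();R=np.array(o['tcp_rot']);d=R.T@(np.array(target)-o['tcp_pos'])/.05
    a=np.degrees(np.arctan2(R[1,1],R[0,1]));print('go',d.round(3),'yaw_y',a.round(2),'tilt',R[2].round(4),None if yaw is None else ((a-yaw)/6).round(3),'t',o['t'])
E
python3 - <<'E'
from h import *
c=cams.camera('wrist');cv2.imwrite('pics/w1.png',c['color'][:,:,::-1])
print(c['fx'],c['cx'],c['cy'],np.round(c['origin'],4),np.round(c['rotation'],3).tolist())
for ce,s in blobs(orange(c['color']),80): print(ce.round(1),s.tolist(),wplane(c,*ce,.13).round(4))
go((.5675,-.1138,.088),-4)
E
```

```text
t: 2.05
tcp_pos: [0.1343, 0.5075, 0.2312]
tcp_rot: [[0.073, 0.997, -0.0], [0.997, -0.073, -0.0], [-0.0, -0.0, -1.0]]
contact_force: [-0.8, 0.6, 0.6]
opening: 0.0856
grasp_force: 0.0
t: 4.18
tcp_pos: [0.5687, -0.1161, 0.2294]
tcp_rot: [[0.074, 0.997, -0.002], [0.997, -0.074, 0.0], [-0.0, -0.002, -1.0]]
contact_force: [-0.5, 0.4, -0.1]
opening: 0.0855
grasp_force: 0.0
297.3186396354542 253.60891643711213 186.9979245082792 [ 0.574  -0.0461  0.3712] [[0.997, -0.07, -0.022], [-0.073, -0.959, -0.274], [-0.002, 0.274, -0.962]]
[255.7 182.7] [229, 158, 54, 51, 2070] [ 0.5704 -0.1111  0.13  ]
go [ 9.000e-03 -2.000e-03  2.841e+00] yaw_y -4.16 tilt [ 8.0e-04 -2.2e-03 -1.0e+00] -0.026 t 4.225
```

View pics/w1.png

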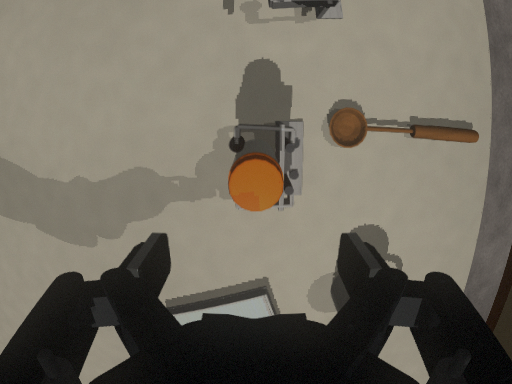

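The wrist picture shows the lid at (256,183), midway between the fingers, so I descend and grip.

```bash
python3 -m pendant '[{"delta_rot":[0,0,0],"slide":[0.01,0.01,0.6],"fingers":-1},{"delta_rot":[0,0,0],"slide":[0.01,0,0.6],"fingers":-1},{"delta_rot":[0,0,0],"slide":[0.01,0,0.6],"fingers":-1},{"delta_rot":[0,0,0],"slide":[0,0,0.6],"fingers":-1},{"delta_rot":[0,0,0],"slide":[0,0,0.42],"fingers":-1},{"delta_rot":[0,0,0],"slide":[0,0,0],"fingers":-1},{"delta_rot":[0,0,0],"slide":[0,0,0],"fingers":1},{"delta_rot":[0,0,0],"slide":[0,0,0],"fingers":1},{"delta_rot":[0,0,0],"slide":[0,0,0],"fingers":1},{"delta_rot":[0,0,0],"slide":[0,0,0],"fingers":1},{"delta_rot":[0,0,0],"slide":[0,0,0],"fingers":1},{"delta_rot":[0,0,0],"slide":[0,0,0],"fingers":1}]' 40
```

```text
t: 5.72
tcp_pos: [0.57, -0.1121, 0.0925]
tcp_rot: [[0.07, 0.998, 0.004], [0.998, -0.07, -0.001], [-0.0, 0.004, -1.0]]
contact_force: [0.9, 0.1, 6.8]
opening: 0.0493
grasp_force: 42.1
```

```bash
python3 -m pendant '[{"delta_rot":[0,0,0],"slide":[0,0,-0.2],"fingers":1},{"delta_rot":[0,0,0],"slide":[0,0,-0.3],"fingers":1},{"delta_rot":[0,0,0],"slide":[0,0,-0.4],"fingers":1},{"delta_rot":[0,0,0],"slide":[0,0,-0.5],"fingers":1},{"delta_rot":[0,0,0],"slide":[0,0,-0.5],"fingers":1},{"delta_rot":[0,0,0],"slide":[0,0,-0.2],"fingers":1},{"delta_rot":[0,0,0],"slide":[0,0,0],"fingers":1}]'
python3 - <<'E'
from h import *
c=cams.camera('wrist');cv2.imwrite('pics/w2.png',c['color'][:,:,::-1])
go((.508,-.4035,.0975))
E
```

```text
t: 6.6
tcp_pos: [0.5684, -0.1119, 0.196]
tcp_rot: [[0.07, 0.998, 0.0], [0.998, -0.07, -0.0], [-0.0, 0.0, -1.0]]
contact_force: [0.4, -0.4, -1.1]
opening: 0.049
grasp_force: 42.2
go [-5.905 -0.783  1.947] yaw_y -4.03 tilt [ 1.0e-04 -1.3e-03 -1.0e+00] None t 6.65
```

View pics/w2.png

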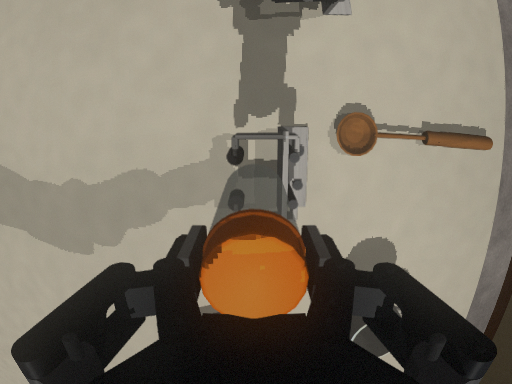

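The jar is held upright and clear of the clip; the slim noses are at (235,155) and (237,198). I carry it to the tray.

```bash
python3 -m pendant '[{"delta_rot":[0,0,0],"slide":[-0.2,-0.03,0],"fingers":1},{"delta_rot":[0,0,0],"slide":[-0.5,-0.07,0],"fingers":1},{"delta_rot":[0,0,0],"slide":[-0.6,-0.08,0],"fingers":1},{"delta_rot":[0,0,0],"slide":[-0.6,-0.08,0],"fingers":1},{"delta_rot":[0,0,0],"slide":[-0.6,-0.08,0],"fingers":1},{"delta_rot":[0,0,0],"slide":[-0.6,-0.08,0],"fingers":1},{"delta_rot":[0,0,0],"slide":[-0.6,-0.08,0],"fingers":1},{"delta_rot":[0,0,0],"slide":[-0.6,-0.08,0],"fingers":1},{"delta_rot":[0,0,0],"slide":[-0.6,-0.08,0],"fingers":1},{"delta_rot":[0,0,0],"slide":[-0.5,-0.06,0],"fingers":1},{"delta_rot":[0,0,0],"slide":[-0.35,-0.04,0],"fingers":1},{"delta_rot":[0,0,0],"slide":[-0.15,-0.02,0],"fingers":1},{"delta_rot":[0,0,0],"slide":[0,0,0.5],"fingers":1},{"delta_rot":[0,0,0],"slide":[0,0,0.5],"fingers":1},{"delta_rot":[0,0,0],"slide":[0,0,0.5],"fingers":1},{"delta_rot":[0,0,0],"slide":[0,0,0.25],"fingers":1},{"delta_rot":[0,0,0],"slide":[0,0,0],"fingers":1}]'
python3 -c "
from h import *
go((.508,-.4035,.0975))"
```

```text
t: 8.78
tcp_pos: [0.5084, -0.4023, 0.1067]
tcp_rot: [[0.07, 0.998, -0.002], [0.998, -0.07, 0.002], [0.002, -0.002, -1.0]]
contact_force: [0.0, 0.4, -0.7]
opening: 0.0492
grasp_force: 42.2
go [-0.024 -0.006  0.183] yaw_y -3.99 tilt [ 0.0018 -0.0019 -1.    ] None t 8.775
```

```bash
python3 -m pendant '[{"delta_rot":[0,0,0],"slide":[0,0,0.06],"fingers":1},{"delta_rot":[0,0,0],"slide":[0,0,0.06],"fingers":1},{"delta_rot":[0,0,0],"slide":[0,0,0.04],"fingers":1},{"delta_rot":[0,0,0],"slide":[0,0,0.02],"fingers":1},{"delta_rot":[0,0,0],"slide":[0,0,0],"fingers":1}]'
```

```text
t: 9.4
tcp_pos: [0.5087, -0.4033, 0.0988]
tcp_rot: [[0.07, 0.998, -0.0], [0.998, -0.07, 0.0], [0.0, -0.0, -1.0]]
contact_force: [0.6, -0.2, -1.0]
opening: 0.0494
grasp_force: 42.2
```

```bash
python3 -m pendant '[{"delta_rot":[0,0,0],"slide":[0,0,0.03],"fingers":1},{"delta_rot":[0,0,0],"slide":[0,0,0.03],"fingers":1},{"delta_rot":[0,0,0],"slide":[0,0,0],"fingers":1}]'
```

```text
t: 9.78
tcp_pos: [0.5089, -0.4035, 0.0965]
tcp_rot: [[0.07, 0.998, 0.0], [0.998, -0.07, -0.001], [-0.001, 0.0, -1.0]]
contact_force: [0.1, -0.1, 1.0]
opening: 0.0493
grasp_force: 42.4
```

```bash
python3 -m pendant '[{"delta_rot":[0,0,0],"slide":[0,0,0],"fingers":-1},{"delta_rot":[0,0,0],"slide":[0,0,0],"fingers":-1},{"delta_rot":[0,0,0],"slide":[0,0,0],"fingers":-1},{"delta_rot":[0,0,0],"slide":[0,0,0],"fingers":-1},{"delta_rot":[0,0,0],"slide":[0,0,-0.2],"fingers":-1},{"delta_rot":[0,0,0],"slide":[0,0,-0.5],"fingers":-1},{"delta_rot":[0,0,0],"slide":[0,0,-0.7],"fingers":-1},{"delta_rot":[0,0,0],"slide":[0,0,-0.7],"fingers":-1},{"delta_rot":[0,0,0],"slide":[0,0,-0.5],"fingers":-1}]'
python3 - <<'E'
from h import *
T=cams.camera('top');W=cams.camera('wrist')
for ce,s in blobs(orange(T['color']),40):
    if 100<ce[0]<450: print(ce.round(1),s.tolist(),plane(T,*ce,.125).round(4))
cv2.imwrite('pics/w3.png',W['color'][:,:,::-1])
go((.4315,.2635,.2),-4)
E
```

```text
t: 10.9
tcp_pos: [0.5093, -0.4038, 0.229]
tcp_rot: [[0.07, 0.998, 0.003], [0.998, -0.07, -0.002], [-0.002, 0.003, -1.0]]
contact_force: [0.3, 0.0, 0.3]
opening: 0.0857
grasp_force: 0.0
[124.1 192.6] [114, 183, 23, 20, 345] [0.5848 0.3919 0.125 ]
[402.2 216.4] [395, 209, 16, 16, 159] [ 0.5078 -0.4052  0.125 ]
[167.1 245.6] [159, 238, 18, 17, 226] [0.4314 0.2639 0.125 ]
go [13.225 -2.513  0.532] yaw_y -4.02 tilt [-0.0056  0.0066 -1.    ] -0.004 t 11.0
```

View pics/w3.png

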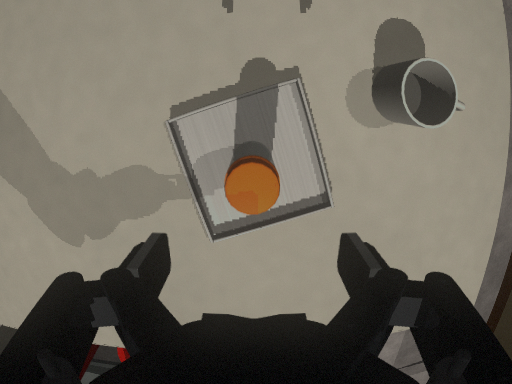

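The empty jar stands upright in the tray, lid at (252,186). Next I go to the full jar.

```bash
python3 -m pendant '[{"delta_rot":[0,0,0],"slide":[0.4,-0.08,0],"fingers":-1},{"delta_rot":[0,0,0],"slide":[0.8,-0.15,0],"fingers":-1},{"delta_rot":[0,0,0],"slide":[0.8,-0.15,0],"fingers":-1},{"delta_rot":[0,0,0],"slide":[0.8,-0.15,0],"fingers":-1},{"delta_rot":[0,0,0],"slide":[0.8,-0.15,0],"fingers":-1},{"delta_rot":[0,0,0],"slide":[0.8,-0.15,0],"fingers":-1},{"delta_rot":[0,0,0],"slide":[0.8,-0.15,0],"fingers":-1},{"delta_rot":[0,0,0],"slide":[0.8,-0.15,0],"fingers":-1},{"delta_rot":[0,0,0],"slide":[0.8,-0.15,0],"fingers":-1},{"delta_rot":[0,0,0],"slide":[0.8,-0.15,0],"fingers":-1},{"delta_rot":[0,0,0],"slide":[0.8,-0.15,0],"fingers":-1},{"delta_rot":[0,0,0],"slide":[0.8,-0.15,0],"fingers":-1},{"delta_rot":[0,0,0],"slide":[0.8,-0.15,0],"fingers":-1},{"delta_rot":[0,0,0],"slide":[0.8,-0.15,0],"fingers":-1},{"delta_rot":[0,0,0],"slide":[0.8,-0.16,0],"fingers":-1},{"delta_rot":[0,0,0],"slide":[0.8,-0.16,0],"fingers":-1},{"delta_rot":[0,0,0],"slide":[0.6,-0.12,0],"fingers":-1},{"delta_rot":[0,0,0],"slide":[0.22,-0.04,0],"fingers":-1},{"delta_rot":[0,0,0],"slide":[0,0,0],"fingers":-1}]'
python3 - <<'E'
from h import *
c=cams.camera('wrist')
for ce,s in blobs(orange(c['color']),80): print(ce.round(1),s.tolist(),wplane(c,*ce,.13).round(4))
go((.4315,.2635,.091),-4)
E
```

```text
t: 13.38
tcp_pos: [0.4297, 0.2648, 0.2251]
tcp_rot: [[0.069, 0.998, -0.001], [0.998, -0.069, -0.001], [-0.001, -0.001, -1.0]]
contact_force: [-0.5, -0.3, 0.8]
opening: 0.0854
grasp_force: 0.0
[406.1  39.8] [373, 8, 62, 63, 2756] [0.569  0.3892 0.13  ]
[258.6 186.6] [232, 163, 55, 51, 2079] [0.4337 0.2672 0.13  ]
go [-0.008  0.034  2.686] yaw_y -4.03 tilt [-1.2e-03 -6.0e-04 -1.0e+00] -0.005 t 13.425
```

```bash
python3 -m pendant '[{"delta_rot":[0,0,0],"slide":[0.01,0.02,0.6],"fingers":-1},{"delta_rot":[0,0,0],"slide":[0.01,0.03,0.6],"fingers":-1},{"delta_rot":[0,0,0],"slide":[0,0,0.6],"fingers":-1},{"delta_rot":[0,0,0],"slide":[0,0,0.6],"fingers":-1},{"delta_rot":[0,0,0],"slide":[0,0,0.3],"fingers":-1},{"delta_rot":[0,0,0],"slide":[0,0,0],"fingers":-1},{"delta_rot":[0,0,0],"slide":[0,0,0],"fingers":1},{"delta_rot":[0,0,0],"slide":[0,0,0],"fingers":1},{"delta_rot":[0,0,0],"slide":[0,0,0],"fingers":1},{"delta_rot":[0,0,0],"slide":[0,0,0],"fingers":1},{"delta_rot":[0,0,0],"slide":[0,0,0],"fingers":1},{"delta_rot":[0,0,0],"slide":[0,0,0],"fingers":1}]' 50
```

```text
t: 14.92
tcp_pos: [0.434, 0.2663, 0.0927]
tcp_rot: [[0.07, 0.998, 0.003], [0.998, -0.07, 0.001], [0.002, 0.003, -1.0]]
contact_force: [0.4, 1.2, 5.7]
opening: 0.0492
grasp_force: 52.5
```

```bash
python3 -m pendant '[{"delta_rot":[0,0,0],"slide":[0,0,-0.2],"fingers":1},{"delta_rot":[0,0,0],"slide":[0,0,-0.3],"fingers":1},{"delta_rot":[0,0,0],"slide":[0,0,-0.3],"fingers":1},{"delta_rot":[0,0,0],"slide":[0,0,0],"fingers":1}]'
python3 - <<'E'
from h import *
c=cams.camera('wrist');a=c['color'];b=cv2.imread('pics/w2.png')[:,:,::-1]
for im in(a,np.ascontiguousarray(b)):
  for ce,s in blobs(orange(im),1000): print(ce.round(1),s.tolist())
go((.468,-.1065,.12),-4)
E
```

```text
t: 15.42
tcp_pos: [0.4339, 0.2663, 0.133]
tcp_rot: [[0.07, 0.998, 0.003], [0.998, -0.07, 0.002], [0.002, 0.003, -1.0]]
contact_force: [0.5, 0.2, -2.6]
opening: 0.049
grasp_force: 52.3
[455.6  30.3] [412, 0, 80, 65, 3902]
[254.  275.3] [200, 231, 109, 88, 7433]
[253.8 276.1] [199, 233, 110, 86, 7326]
go [-7.383  1.214  0.233] yaw_y -4.03 tilt [ 0.001   0.0018 -1.    ] -0.005 t 15.475
```

```bash
python3 -m pendant '[{"delta_rot":[0,0,0],"slide":[-0.25,0.05,0],"fingers":1},{"delta_rot":[0,0,0],"slide":[-0.6,0.1,0],"fingers":1},{"delta_rot":[0,0,0],"slide":[-0.7,0.12,0],"fingers":1},{"delta_rot":[0,0,0],"slide":[-0.7,0.12,0],"fingers":1},{"delta_rot":[0,0,0],"slide":[-0.7,0.12,0],"fingers":1},{"delta_rot":[0,0,0],"slide":[-0.7,0.12,0],"fingers":1},{"delta_rot":[0,0,0],"slide":[-0.7,0.12,0],"fingers":1},{"delta_rot":[0,0,0],"slide":[-0.7,0.12,0],"fingers":1},{"delta_rot":[0,0,0],"slide":[-0.7,0.12,0],"fingers":1},{"delta_rot":[0,0,0],"slide":[-0.7,0.12,0],"fingers":1},{"delta_rot":[0,0,0],"slide":[-0.6,0.1,0],"fingers":1},{"delta_rot":[0,0,0],"slide":[-0.3,0.03,0],"fingers":1},{"delta_rot":[0,0,0],"slide":[0,0,0.4],"fingers":1},{"delta_rot":[0,0,0],"slide":[0,0,0.24],"fingers":1},{"delta_rot":[0,0,0],"slide":[0,0,0],"fingers":1},{"delta_rot":[0,0,0],"slide":[0,0,0],"fingers":1}]'
python3 -c "
from h import *
go((.469,-.105,.0927),-4)"
```

```text
t: 17.48
tcp_pos: [0.4688, -0.105, 0.0991]
tcp_rot: [[0.07, 0.998, 0.0], [0.998, -0.07, -0.0], [-0.0, 0.0, -1.0]]
contact_force: [0.5, 0.1, -2.5]
opening: 0.0487
grasp_force: 52.4
go [-0.     0.005  0.129] yaw_y -3.99 tilt [-1.e-04  3.e-04 -1.e+00] 0.002 t 17.475
```

```bash
python3 -m pendant '[{"delta_rot":[0,0,0],"slide":[0,0,0.05],"fingers":1},{"delta_rot":[0,0,0],"slide":[0,0,0.04],"fingers":1},{"delta_rot":[0,0,0],"slide":[0,0,0.02],"fingers":1},{"delta_rot":[0,0,0],"slide":[0,0,0],"fingers":1}]'
```

```text
t: 17.98
tcp_pos: [0.4686, -0.1053, 0.0932]
tcp_rot: [[0.07, 0.998, -0.0], [0.998, -0.07, 0.0], [0.0, -0.0, -1.0]]
contact_force: [0.2, 0.4, -3.4]
opening: 0.0487
grasp_force: 52.4
```

```bash
python3 -m pendant '[{"delta_rot":[0,0,0],"slide":[0,0,0.03],"fingers":1},{"delta_rot":[0,0,0],"slide":[0,0,0],"fingers":1}]'; python3 -m pendant '[{"delta_rot":[0,0,0],"slide":[0,0,0.02],"fingers":1},{"delta_rot":[0,0,0],"slide":[0,0,0],"fingers":1}]'
```

```text
t: 18.23
tcp_pos: [0.4688, -0.1055, 0.0927]
tcp_rot: [[0.07, 0.998, 0.001], [0.998, -0.07, -0.001], [-0.001, 0.001, -1.0]]
contact_force: [-1.2, 0.0, 3.1]
opening: 0.049
grasp_force: 53.0
t: 18.48
tcp_pos: [0.4689, -0.1055, 0.0927]
tcp_rot: [[0.07, 0.998, 0.001], [0.998, -0.07, -0.001], [-0.001, 0.001, -1.0]]
contact_force: [-2.4, 0.8, 7.7]
opening: 0.0492
grasp_force: 53.4
```

```bash
python3 -m pendant '[{"delta_rot":[0,0,0],"slide":[0,0.1,-0.025],"fingers":1},{"delta_rot":[0,0,0],"slide":[0,0.2,0],"fingers":1},{"delta_rot":[0,0,0],"slide":[0,0.3,0],"fingers":1},{"delta_rot":[0,0,0],"slide":[0,0.3,0],"fingers":1},{"delta_rot":[0,0,0],"slide":[0,0.15,0],"fingers":1},{"delta_rot":[0,0,0],"slide":[0,0.15,0],"fingers":1}]'
python3 -m pendant '[{"delta_rot":[0,0,0],"slide":[0,0.12,0],"fingers":1},{"delta_rot":[0,0,0],"slide":[0,0.12,0],"fingers":1},{"delta_rot":[0,0,0],"slide":[0,0.12,0],"fingers":1},{"delta_rot":[0,0,0],"slide":[0,0.12,0],"fingers":1}]'
python3 -c "
from h import *
go((.569,-.112,.0927),-4)"
```

```text
t: 19.23
tcp_pos: [0.528, -0.1097, 0.0927]
tcp_rot: [[0.07, 0.998, -0.002], [0.998, -0.07, -0.001], [-0.001, -0.002, -1.0]]
contact_force: [-9.2, 0.6, 10.0]
opening: 0.0493
grasp_force: 53.6
t: 19.73
tcp_pos: [0.5471, -0.1108, 0.0929]
tcp_rot: [[0.071, 0.997, -0.012], [0.997, -0.071, -0.0], [-0.001, -0.012, -1.0]]
contact_force: [-14.3, 1.4, 15.4]
opening: 0.049
grasp_force: 54.2
go [ 0.008  0.439 -0.001] yaw_y -4.06 tilt [-9.000e-04 -1.220e-02 -9.999e-01] -0.01 t 19.725
```

```bash
python3 -m pendant '[{"delta_rot":[0,0,0],"slide":[0,0,-0.04],"fingers":1},{"delta_rot":[0,0,0],"slide":[0,0.06,0],"fingers":1},{"delta_rot":[0,0,0],"slide":[0,0.1,0],"fingers":1},{"delta_rot":[0,0,0],"slide":[0,0.08,0],"fingers":1},{"delta_rot":[0,0,0],"slide":[0,0,0],"fingers":1}]'
python3 -c "
from h import *
go((.569,-.112,.0927),-4)"
```

```text
t: 20.35
tcp_pos: [0.5669, -0.1121, 0.0941]
tcp_rot: [[0.07, 0.998, 0.005], [0.998, -0.07, 0.0], [0.0, 0.004, -1.0]]
contact_force: [3.9, 0.6, -4.9]
opening: 0.0492
grasp_force: 52.5
go [0.006 0.041 0.027] yaw_y -4.01 tilt [ 3.0e-04  4.5e-03 -1.0e+00] -0.001 t 20.35
```

```bash
python3 -m pendant '[{"delta_rot":[0,0,0],"slide":[0,0.04,0.02],"fingers":1},{"delta_rot":[0,0,0],"slide":[0,0.04,0],"fingers":1},{"delta_rot":[0,0,0],"slide":[0,0.02,0],"fingers":1},{"delta_rot":[0,0,0],"slide":[0,0,0],"fingers":1}]'
python3 -c "
from h import *
go((.569,-.112,.0927),-4)"
```

```text
t: 20.85
tcp_pos: [0.5695, -0.1124, 0.093]
tcp_rot: [[0.07, 0.998, 0.0], [0.998, -0.07, 0.0], [0.0, 0.0, -1.0]]
contact_force: [2.8, 0.5, -2.9]
opening: 0.0489
grasp_force: 52.5
go [ 0.007 -0.01   0.007] yaw_y -4.03 tilt [ 1.e-04  2.e-04 -1.e+00] -0.005 t 20.85
```

```bash
python3 -m pendant '[{"delta_rot":[0,0,0],"slide":[0,0.03,0.01],"fingers":1},{"delta_rot":[0,0,0],"slide":[0,0.02,0],"fingers":1},{"delta_rot":[0,0,0],"slide":[0,0,0],"fingers":1}]'
```

```text
t: 21.22
tcp_pos: [0.5707, -0.1125, 0.0928]
tcp_rot: [[0.07, 0.998, -0.002], [0.998, -0.07, -0.0], [-0.0, -0.002, -1.0]]
contact_force: [-4.2, 1.1, 2.9]
opening: 0.0489
grasp_force: 53.1
```

```bash
python3 -m pendant '[{"delta_rot":[0,0,0],"slide":[0,-0.03,0],"fingers":-1},{"delta_rot":[0,0,0],"slide":[0,0,0],"fingers":-1},{"delta_rot":[0,0,0],"slide":[0,0,0],"fingers":-1},{"delta_rot":[0,0,0],"slide":[0,0,0],"fingers":-1},{"delta_rot":[0,0,0],"slide":[0,0,-0.2],"fingers":-1},{"delta_rot":[0,0,0],"slide":[0,0,-0.5],"fingers":-1},{"delta_rot":[0,0,0],"slide":[0,0,-0.7],"fingers":-1},{"delta_rot":[0,0,0],"slide":[0,0,-0.6],"fingers":-1},{"delta_rot":[0,0,-0.85],"slide":[0,0,0],"fingers":-1},{"delta_rot":[0,0,0],"slide":[0,0,0],"fingers":-1}]'
python3 - <<'E'
from h import *
T=cams.camera('top');W=cams.camera('wrist')
for ce,s in blobs(orange(T['color']),40):
    if 100<ce[0]<450: print(ce.round(1),s.tolist(),plane(T,*ce,.125).round(4))
cv2.imwrite('pics/w4.png',W['color'][:,:,::-1])
go((.589,.398,.2),1)
E
```

```text
t: 22.48
tcp_pos: [0.5709, -0.1126, 0.1939]
tcp_rot: [[-0.018, 1.0, 0.002], [1.0, 0.018, -0.001], [-0.001, 0.002, -1.0]]
contact_force: [-0.4, 0.7, -0.4]
opening: 0.0851
grasp_force: 0.0
[123.2 192.7] [114, 183, 20, 21, 318] [0.5845 0.3942 0.125 ]
[400.5 215.9] [395, 209, 14, 16, 113] [ 0.5094 -0.4006  0.125 ]
go [10.201  0.552 -0.149] yaw_y 1.0 tilt [ 1.e-04 -4.e-04 -1.e+00] -0.001 t 22.575
```

View pics/w4.png

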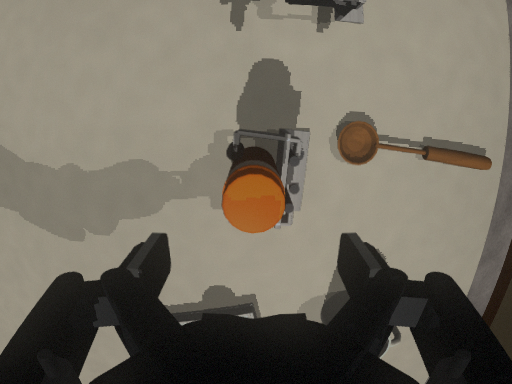

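The full jar stands in the slim clip, lid at (254,202) with the noses around it. Next I go to the squat jar.

```bash
python3 -m pendant '[{"delta_rot":[0,0,0],"slide":[0.4,0.02,0],"fingers":-1},{"delta_rot":[0,0,0],"slide":[0.8,0.04,0],"fingers":-1},{"delta_rot":[0,0,0],"slide":[0.8,0.04,0],"fingers":-1},{"delta_rot":[0,0,0],"slide":[0.8,0.04,0],"fingers":-1},{"delta_rot":[0,0,0],"slide":[0.8,0.04,0],"fingers":-1},{"delta_rot":[0,0,0],"slide":[0.8,0.04,0],"fingers":-1},{"delta_rot":[0,0,0],"slide":[0.8,0.04,0],"fingers":-1},{"delta_rot":[0,0,0],"slide":[0.8,0.04,0],"fingers":-1},{"delta_rot":[0,0,0],"slide":[0.8,0.05,0],"fingers":-1},{"delta_rot":[0,0,0],"slide":[0.8,0.05,0],"fingers":-1},{"delta_rot":[0,0,0],"slide":[0.8,0.05,0],"fingers":-1},{"delta_rot":[0,0,0],"slide":[0.8,0.05,0],"fingers":-1},{"delta_rot":[0,0,0],"slide":[0.6,0.04,0],"fingers":-1},{"delta_rot":[0,0,0],"slide":[0.2,0.01,0],"fingers":-1},{"delta_rot":[0,0,0],"slide":[0,0,0],"fingers":-1},{"delta_rot":[0,0,0],"slide":[0,0,0],"fingers":-1}]'
python3 - <<'E'
from h import *
T=cams.camera('top');c=cams.camera('wrist')
for ce,s in blobs(orange(T['color']),40):
    if 100<ce[0]<450: print(ce.round(1),s.tolist(),plane(T,*ce,.13).round(4))
for ce,s in blobs(orange(c['color']),80): print('w',ce.round(1),s.tolist(),wplane(c,*ce,.1).round(4))
go((.589,.398,.068),1)
g=c['color'];cv2.imwrite('pics/w5.png',g[:,:,::-1])
E
```

```text
t: 24.58
tcp_pos: [0.5885, 0.387, 0.1927]
tcp_rot: [[-0.018, 1.0, -0.0], [1.0, 0.018, -0.001], [-0.001, -0.0, -1.0]]
contact_force: [-0.2, -0.4, 0.7]
opening: 0.0854
grasp_force: 0.0
[125.1 192.8] [115, 183, 22, 21, 350] [0.5834 0.3875 0.13  ]
[299.  196.5] [291, 189, 16, 16, 195] [ 0.5674 -0.1127  0.13  ]
[400.7 216.1] [395, 209, 14, 16, 132] [ 0.5083 -0.3997  0.13  ]
w [257.8 173. ] [221, 137, 75, 73, 4290] [0.5917 0.4018 0.1   ]
go [0.225 0.007 2.499] yaw_y 0.98 tilt [-2.e-04  2.e-04 -1.e+00] -0.003 t 24.675
```

```bash
python3 -m pendant '[{"delta_rot":[0,0,0],"slide":[0.15,0.03,0.2],"fingers":-1},{"delta_rot":[0,0,0],"slide":[0.12,0.02,0.5],"fingers":-1},{"delta_rot":[0,0,0],"slide":[0,0,0.6],"fingers":-1},{"delta_rot":[0,0,0],"slide":[0,0,0.6],"fingers":-1},{"delta_rot":[0,0,0],"slide":[0,0,0.4],"fingers":-1},{"delta_rot":[0,0,0],"slide":[0,0,0.15],"fingers":-1},{"delta_rot":[0,0,0],"slide":[0,0,0],"fingers":-1}]'
python3 -c "
from h import *
go((.591,.4005,.069),1)"
```

```text
t: 25.55
tcp_pos: [0.5904, 0.4012, 0.0693]
tcp_rot: [[-0.018, 1.0, -0.001], [1.0, 0.018, -0.001], [-0.001, -0.001, -1.0]]
contact_force: [0.7, -0.4, 0.7]
opening: 0.0853
grasp_force: 0.0
go [-0.015  0.012  0.005] yaw_y 1.06 tilt [-6.0e-04 -1.3e-03 -1.0e+00] 0.01 t 25.55
```

```bash
python3 -m pendant '[{"delta_rot":[0,0,0],"slide":[0,0,0],"fingers":1},{"delta_rot":[0,0,0],"slide":[0,0,0],"fingers":1},{"delta_rot":[0,0,0],"slide":[0,0,0],"fingers":1},{"delta_rot":[0,0,0],"slide":[0,0,0],"fingers":1},{"delta_rot":[0,0,0],"slide":[0,0,0],"fingers":1}]' 60; python3 -m pendant '[{"delta_rot":[0,0,0],"slide":[0,0,-0.2],"fingers":1},{"delta_rot":[0,0,0],"slide":[0,0,-0.3],"fingers":1},{"delta_rot":[0,0,0],"slide":[0,0,-0.3],"fingers":1},{"delta_rot":[0,0,0],"slide":[0,0,0],"fingers":1}]'
python3 - <<'E'
from h import *
c=cams.camera('wrist');T=cams.camera('top')
for ce,s in blobs(orange(c['color']),1000): print(ce.round(1),s.tolist(),wplane(c,*ce,.14).round(4))
for ce,s in blobs(orange(T['color']),40):
    if 100<ce[0]<450: print(ce.round(1),s.tolist(),plane(T,*ce,.138).round(4))
cv2.imwrite('pics/w6.png',c['color'][:,:,::-1])
E
```

```text
t: 26.18
tcp_pos: [0.5921, 0.4021, 0.0722]
tcp_rot: [[-0.019, 1.0, 0.004], [1.0, 0.019, 0.002], [0.002, 0.004, -1.0]]
contact_force: [0.4, 0.0, 5.4]
opening: 0.0646
grasp_force: 67.9
t: 26.68
tcp_pos: [0.592, 0.4023, 0.1127]
tcp_rot: [[-0.019, 1.0, 0.004], [1.0, 0.019, 0.002], [0.002, 0.004, -1.0]]
contact_force: [0.3, 0.6, -4.0]
opening: 0.0645
grasp_force: 67.2
[254.1 261.3] [186, 205, 137, 114, 11994] [0.592  0.4055 0.14  ]
[125.5 191.1] [119, 181, 14, 21, 206] [0.587  0.3841 0.138 ]
[298.9 196.5] [292, 189, 15, 16, 191] [ 0.5662 -0.1119  0.138 ]
[400.9 216. ] [395, 209, 15, 16, 134] [ 0.5078 -0.3979  0.138 ]
```

View pics/w6.png

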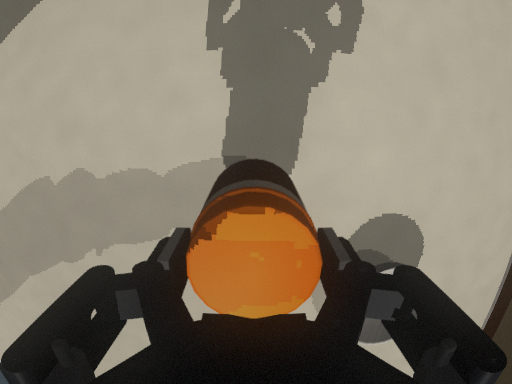

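The squat jar is held straight, lid at (254,261). I carry it to the front of the wide clip.

```bash
python3 -m pendant '[{"delta_rot":[0,0,0],"slide":[-0.2,-0.06,0],"fingers":1},{"delta_rot":[0,0,0],"slide":[-0.5,-0.15,0],"fingers":1},{"delta_rot":[0,0,0],"slide":[-0.6,-0.18,0],"fingers":1},{"delta_rot":[0,0,0],"slide":[-0.6,-0.18,0],"fingers":1},{"delta_rot":[0,0,0],"slide":[-0.6,-0.18,0],"fingers":1},{"delta_rot":[0,0,0],"slide":[-0.6,-0.18,0],"fingers":1},{"delta_rot":[0,0,0],"slide":[-0.6,-0.18,0],"fingers":1},{"delta_rot":[0,0,0],"slide":[-0.6,-0.18,0],"fingers":1},{"delta_rot":[0,0,0],"slide":[-0.6,-0.18,0],"fingers":1},{"delta_rot":[0,0,0],"slide":[-0.5,-0.12,0],"fingers":1},{"delta_rot":[0,0,0],"slide":[-0.25,-0.06,0],"fingers":1},{"delta_rot":[0,0,0],"slide":[-0.08,-0.02,0],"fingers":1},{"delta_rot":[0,0,0],"slide":[0,0,0],"fingers":1},{"delta_rot":[0,0,0],"slide":[0,0,0],"fingers":1}]'
python3 - <<'E'
from h import *
c=cams.camera('wrist');cv2.imwrite('pics/w7.png',c['color'][:,:,::-1])
go((.5135,.115,.075),1)
E
```

```text
t: 28.52
tcp_pos: [0.5128, 0.1142, 0.11]
tcp_rot: [[-0.02, 1.0, 0.0], [1.0, 0.02, 0.0], [0.0, 0.0, -1.0]]
contact_force: [0.0, 0.2, -4.0]
opening: 0.0641
grasp_force: 67.5
go [0.014 0.014 0.701] yaw_y 1.13 tilt [ 4.e-04  1.e-04 -1.e+00] 0.022 t 28.575
```

View pics/w7.png

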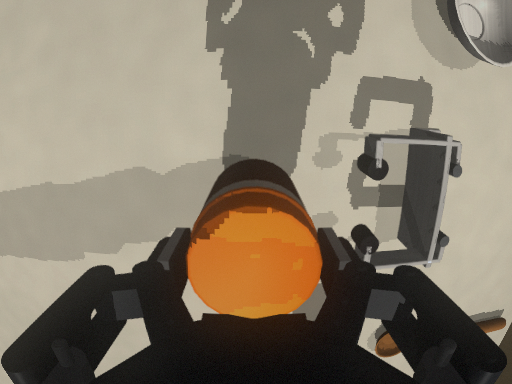

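Noses' tops show at about (379,171) and (370,245), and the plate's top edge runs (453,140)–(430,262).

```bash
python3 - <<'E'
from h import *
c=cams.camera('wrist')
A,B,P,Q=[wplane(c,*p,.062)[:2] for p in((378.5,170.5),(370,245),(453,140),(430,262))]
for a,b in((A,B),(P,Q)):
    v=a-b;print(a.round(4),b.round(4),'len',np.linalg.norm(v).round(4),'mid',((a+b)/2).round(4),'ang',np.degrees(np.arctan2(-v[0],v[1])).round(1))
E
```

```text
[0.599  0.1439] [0.6012 0.0865] len 0.0575 mid [0.6001 0.1152] ang 2.2
[0.6618 0.1701] [0.6628 0.0673] len 0.1027 mid [0.6623 0.1187] ang 0.6
```

```bash
python3 -m pendant '[{"delta_rot":[0,0,0],"slide":[0,0,0.3],"fingers":1},{"delta_rot":[0,0,0],"slide":[0,0,0.3],"fingers":1},{"delta_rot":[0,0,0],"slide":[0,0,0.1],"fingers":1},{"delta_rot":[0,0,0],"slide":[0,0,0],"fingers":1}]'
```

```text
t: 29.12
tcp_pos: [0.5119, 0.1135, 0.0741]
tcp_rot: [[-0.019, 1.0, -0.002], [1.0, 0.019, -0.0], [-0.0, -0.002, -1.0]]
contact_force: [-0.4, -0.5, -3.9]
opening: 0.0644
grasp_force: 67.6
```

```bash
python3 -m pendant '[{"delta_rot":[0,0,0],"slide":[0,0,0.03],"fingers":1},{"delta_rot":[0,0,0],"slide":[0,0,0],"fingers":1}]'; python3 -m pendant '[{"delta_rot":[0,0,0],"slide":[0,0,0.02],"fingers":1},{"delta_rot":[0,0,0],"slide":[0,0,0],"fingers":1}]'
python3 -c "
from h import *
go((.624,.1155,.072),1)"
```

```text
t: 29.38
tcp_pos: [0.513, 0.1135, 0.0739]
tcp_rot: [[-0.019, 1.0, 0.001], [1.0, 0.019, 0.0], [0.0, 0.001, -1.0]]
contact_force: [0.3, -0.4, -3.3]
opening: 0.0642
grasp_force: 67.6
t: 29.62
tcp_pos: [0.5127, 0.1135, 0.0726]
tcp_rot: [[-0.019, 1.0, 0.0], [1.0, 0.019, -0.0], [-0.0, 0.0, -1.0]]
contact_force: [0.1, -0.9, -3.5]
opening: 0.0641
grasp_force: 67.6
go [-1.000e-03  2.226e+00  1.300e-02] yaw_y 1.07 tilt [-0.e+00  1.e-04 -1.e+00] 0.012 t 29.625
```

```bash
python3 -m pendant '[{"delta_rot":[0,0,0],"slide":[0,0.1,0.01],"fingers":1},{"delta_rot":[0,0,0],"slide":[0,0.25,0],"fingers":1},{"delta_rot":[0,0,0],"slide":[0,0.3,0],"fingers":1},{"delta_rot":[0,0,0],"slide":[0,0.25,0],"fingers":1},{"delta_rot":[0,0,0],"slide":[0,0.15,0],"fingers":1},{"delta_rot":[0,0,0],"slide":[0,0.15,0],"fingers":1}]'
python3 -m pendant '[{"delta_rot":[0,0,0],"slide":[0,0.12,0],"fingers":1},{"delta_rot":[0,0,0],"slide":[0,0.12,0],"fingers":1},{"delta_rot":[0,0,0],"slide":[0,0.12,0],"fingers":1},{"delta_rot":[0,0,0],"slide":[0,0.12,0],"fingers":1}]'
python3 -c "
from h import *
go((.624,.1155,.072),1)"
```

```text
t: 30.38
tcp_pos: [0.5724, 0.1148, 0.0723]
tcp_rot: [[-0.019, 1.0, -0.002], [1.0, 0.019, 0.0], [0.0, -0.002, -1.0]]
contact_force: [-5.5, 0.4, 2.1]
opening: 0.064
grasp_force: 67.8
t: 30.88
tcp_pos: [0.5915, 0.1158, 0.0725]
tcp_rot: [[-0.02, 1.0, -0.011], [1.0, 0.02, 0.001], [0.001, -0.011, -1.0]]
contact_force: [-13.0, 1.3, 8.1]
opening: 0.0644
grasp_force: 68.7
go [-0.019  0.65   0.003] yaw_y 1.12 tilt [ 0.0011 -0.0108 -0.9999] 0.02 t 30.875
```

```bash
python3 -m pendant '[{"delta_rot":[0,0,0],"slide":[0,0.08,-0.03],"fingers":1},{"delta_rot":[0,0,0],"slide":[0,0.12,0],"fingers":1},{"delta_rot":[0,0,0],"slide":[0,0.12,0],"fingers":1},{"delta_rot":[0,0,0],"slide":[0,0.1,0],"fingers":1},{"delta_rot":[0,0,0],"slide":[0,0.06,0],"fingers":1},{"delta_rot":[0,0,0],"slide":[0,0,0],"fingers":1}]'
python3 -c "
from h import *
go((.624,.1155,.072),1)"
```

```text
t: 31.62
tcp_pos: [0.6228, 0.1158, 0.0742]
tcp_rot: [[-0.019, 1.0, 0.004], [1.0, 0.019, 0.001], [0.001, 0.004, -1.0]]
contact_force: [4.6, 2.8, -5.5]
opening: 0.0639
grasp_force: 67.4
go [-0.007  0.024  0.044] yaw_y 1.08 tilt [ 7.0e-04  4.3e-03 -1.0e+00] 0.013 t 31.625
```

```bash
python3 -m pendant '[{"delta_rot":[0,0,0],"slide":[0,0.04,0.03],"fingers":1},{"delta_rot":[0,0,0],"slide":[0,0.03,0.01],"fingers":1},{"delta_rot":[0,0,0],"slide":[0,0,0],"fingers":1}]'; python3 -m pendant '[{"delta_rot":[0,0,0],"slide":[0,0.03,0],"fingers":1},{"delta_rot":[0,0,0],"slide":[0,0,0],"fingers":1}]'
```

```text
t: 32.0
tcp_pos: [0.6239, 0.1159, 0.0723]
tcp_rot: [[-0.019, 1.0, -0.0], [1.0, 0.019, 0.001], [0.001, -0.0, -1.0]]
contact_force: [-0.1, 2.5, 0.2]
opening: 0.0644
grasp_force: 68.1
t: 32.25
tcp_pos: [0.6251, 0.1158, 0.0722]
tcp_rot: [[-0.019, 1.0, -0.001], [1.0, 0.019, 0.0], [0.0, -0.001, -1.0]]
contact_force: [-2.6, 3.9, 3.5]
opening: 0.0642
grasp_force: 68.1
```

```bash
python3 -m pendant '[{"delta_rot":[0,0,0],"slide":[0.02,0.03,0],"fingers":1},{"delta_rot":[0,0,0],"slide":[0,0,0],"fingers":1}]'
```

```text
t: 32.5
tcp_pos: [0.6252, 0.1159, 0.0723]
tcp_rot: [[-0.018, 1.0, -0.004], [1.0, 0.018, -0.002], [-0.002, -0.004, -1.0]]
contact_force: [-6.4, 1.1, 5.9]
opening: 0.0642
grasp_force: 68.9
```

Position is blocked and the force is rising, so it is against the back plate. I ease back, release, rise and retreat.

```bash
python3 -m pendant '[{"delta_rot":[0,0,0],"slide":[0,-0.03,-0.02],"fingers":1},{"delta_rot":[0,0,0],"slide":[0,0,0],"fingers":-1},{"delta_rot":[0,0,0],"slide":[0,0,0],"fingers":-1},{"delta_rot":[0,0,0],"slide":[0,0,0],"fingers":-1},{"delta_rot":[0,0,0],"slide":[0,0,0],"fingers":-1},{"delta_rot":[0,0,0],"slide":[0,0,-0.2],"fingers":-1},{"delta_rot":[0,0,0],"slide":[0,0,-0.5],"fingers":-1},{"delta_rot":[0,0,0],"slide":[0,0,-0.7],"fingers":-1},{"delta_rot":[0,0,0],"slide":[0,0,-0.7],"fingers":-1},{"delta_rot":[0,0,0],"slide":[0,0,-0.6],"fingers":-1},{"delta_rot":[0,0,0],"slide":[0.2,-0.6,-0.2],"fingers":-1},{"delta_rot":[0,0,0],"slide":[0.4,-0.8,0],"fingers":-1},{"delta_rot":[0,0,0],"slide":[0.6,-0.8,0],"fingers":-1},{"delta_rot":[0,0,0],"slide":[0.6,-0.8,0],"fingers":-1},{"delta_rot":[0,0,0],"slide":[0.6,-0.8,0],"fingers":-1},{"delta_rot":[0,0,0],"slide":[0.6,-0.6,0],"fingers":-1},{"delta_rot":[0,0,0],"slide":[0.4,0,0],"fingers":-1},{"delta_rot":[0,0,0],"slide":[0,0,0],"fingers":-1}]'
python3 - <<'E'
from h import *
T=cams.camera('top');S=cams.camera('scene')
L={}
for n,c in(('top',T),('scene',S)):
    for ce,s in blobs(orange(c['color']),40):
        if 90<ce[0]<450: L.setdefault(n,[]).append(ce);print(n,ce.round(1),s.tolist())
for a in L['top']:
  for b in L['scene']:
    p,e=tri(T,a,S,b)
    if e<.008: print('tri',p.round(4),round(e,4))
t=cv2.resize(T['color'][140:260,190:440],(800,384),interpolation=cv2.INTER_CUBIC)
s=cv2.resize(S['color'][100:270,80:420],(800,400),interpolation=cv2.INTER_CUBIC)[100:310]
cv2.imwrite('pics/end.png',cv2.convertScaleAbs(np.vstack([t,s])[:,:,::-1],alpha=1.5))
E
```

```text
t: 34.75
tcp_pos: [0.4022, 0.2835, 0.2185]
tcp_rot: [[-0.021, 1.0, 0.002], [1.0, 0.021, 0.001], [0.001, 0.002, -1.0]]
contact_force: [0.3, 0.4, -0.3]
opening: 0.0856
grasp_force: 0.0
top [220.5 180.5] [210, 171, 22, 20, 336]
top [299.1 196.5] [292, 189, 15, 16, 194]
top [400.5 215.8] [395, 209, 14, 16, 132]
scene [111.2 162.9] [105, 158, 14, 11, 124]
scene [208.  173.4] [202, 168, 14, 14, 139]
scene [285.6 189.5] [276, 181, 21, 19, 276]
tri [0.6228 0.1142 0.0903] 0.0036
tri [ 0.5684 -0.115   0.1221] 0.003
```

View pics/end.png

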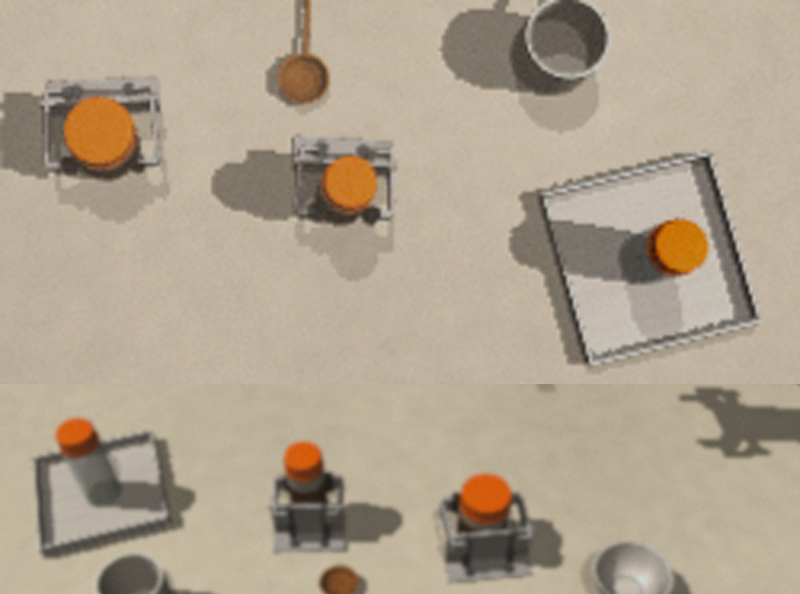

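Both clips hold their jars with the lids in line. The tray jar at lower left looks slanted, so I check whether that is only perspective.

```bash
python3 - <<'E'
from h import *
T=cams.camera('top');S=cams.camera('scene')
for z in(.004,.11,.134): print(z,[np.round(proj(c,(.509,-.4035,z)),1) for c in(T,S)])
for z in(0,.106,.13): print('full',z,[np.round(proj(c,(.57,-.1125,z)),1) for c in(T,S)])
im=np.hstack([cv2.resize(c['color'][y:y+75,x:x+95],(380,300),interpolation=cv2.INTER_CUBIC) for c,x,y in((T,350,180),(S,85,145))])
cv2.imwrite('pics/tray.png',cv2.convertScaleAbs(im[:,:,::-1],alpha=1.6))
E
```

```text
0.004 [array([390.5, 219.8]), array([124.6, 188.5])]
0.11 [array([400.1, 216.5]), array([114.6, 167. ])]
0.134 [array([402.5, 215.7]), array([112.1, 161.7])]
full 0 [array([295.9, 201.4]), array([212.9, 198.3])]
full 0.106 [array([298.3, 196.7]), array([209.9, 177.3])]
full 0.13 [array([298.9, 195.6]), array([209.1, 172. ])]
```

View pics/tray.png

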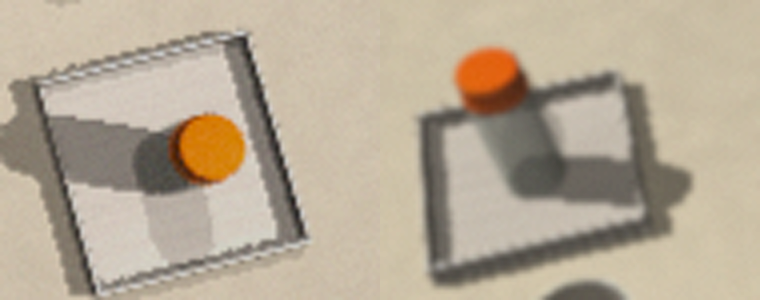

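The lid lies where an upright jar's lid projects: scene (111,163) against a predicted (112–115, 162–167). It stands straight in the tray, so I hand in.

```bash
python3 -c "
from rig import env
print(env.close_job())"
```

```text
the job is handed in; nothing more can be done
None
```

I've handed the job in at about 35 s: the empty jar stands upright in the tray, and the full jar and then the squat jar were pushed into their clips until they met the back plates and released. The mug, bowl and spoon were not touched, and no verdict came back.

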